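# Set the load step on the charge-station test box and press its test key

### The job

On the grey test box, push the bar handle of the rotary switch round clockwise with a fingertip, click by click and without gripping it, until its pointer sits in the fourth line mark after the open circle (off); do not let it click on to the fifth, which would overload the station under test. Only when it stands there, press the round test key next to it fully down with a fingertip, let it come back up and draw clear. Push gently and leave the carton, the plug and the relay where they lie.

Things in the scene. Friction and masses are not known exactly. Their poses are not given: they have to be found in the camera images.
- test_box: Grey die-cast box fixed to the bench, 130 (its x) x 230 (its y) x 76 mm high; origin under its centre. x points to its rear (two black cable glands, 20 mm long), y to its left seen from the robot. On top: rotary switch on a white 86 mm square plate (axis x 0, y +45 mm), round test key (x -20, y -52 mm), four sockets 5 mm high along the right edge (y -94 mm).
- selector: Black switch handle: round skirt 43 mm wide, 8.5 mm thick; on it a bar 12 mm thick reaching 29 mm from the axis at the pointer end (last 7 mm only 7.5 mm thick, white line on top) and 15 mm at the tail. Origin on the axis, level with the white plate, 76 mm above the bench; z up along the axis, pointer along its own +y. The bar's flanks stand 9 to 26 mm above the origin.
- selector_turn (a joint): Handle angle, rad, growing clockwise from above: 0 = off (open circle, pointer along box +y); line marks every 30 degrees: 1st 0.524, 2nd 1.047, 3rd 1.571 (box +x), 4th 2.094 (wanted), 5th 2.618, 6th 3.142; stops beyond both ends. Sprung notch at each: about 0.08 N m to leave it, fading to half-way, then it snaps into the next by itself and stays. Starts at off, 1st or 2nd.
- pointer_tip (a point): Top of the pointer end of the handle, 29 mm from the axis and 102 mm above the bench.
- mark_4 (a point): Middle of the fourth black line mark on the white plate, 34 mm from the switch axis, 76 mm above the bench. The marks are 7.5 by 2.2 mm, radial, black on white, outside the reach of the handle.
- test_key_top (a point): Centre of the top of the round grey test key, 26 mm across, about 95 mm above the bench; it stands 9 mm proud of its black collar, 42 mm across.
- test_key (a joint): How far the test key is pressed, m: 0 up, 0.005 fully down on its stop. Springs back; 1.5 N starts it and 5 N holds it fully down.
- carton: Bystander: loose white carton, 58 x 88 x 56 mm high, left of the box; origin under its centre.
- plug: Bystander: loose black round connector lying on its side, 45 x 72 x 40 mm, right of the box; origin under its centre. Behind it stands a fixed white charger cabinet, 340 mm high, over x > 0.54 m, y -0.51 to -0.01 m (base frame): swing the arm in drawn back or higher than that.
- relay: Bystander: loose small black relay, 34 x 50 x 26 mm, behind the box; origin under its centre.

How it is judged:
By the outcome, as a careful person would: the job done as asked, in the order asked, and still so for the second after the job is handed in, with the robot touching nothing.
It also fails if it takes over 58 s, if anything falls off the work surface, if the arm or the gripper's body presses on something with over 40 N, if the wrist force passes 120 N, or if a joint passes its speed limit or range.

### The arm

A 6-joint arm with a two-finger parallel gripper is mounted at the origin on a cart in front of the work surface, level with it; the furniture and walls round the work are solid. World frame = base frame: x ahead of the robot, y to its left, z up, the work surface at z = 0. Lengths are in mm, angles in rad, forces in N, time in s.
With the tool pointing down it reaches from about 300 to 850 mm from the base axis. Payload 4.2 kg.
Tool frame: the origin (TCP) lies on the front face of the gripper's body, between the roots of the fingers; the fingertips stand 78 mm ahead of it and the grasp point (between the pads) lies 60 mm ahead of it; z points along the fingers, y is the line along which they close (so a half turn about z gives the same grasp; the last joint's range is limited). The gripper opens to 91 mm and grips with 3 to 60 N. Pads are 32 mm wide; open, the fingers measure 118 mm over their backs; the gripper's body (76 mm by 178 mm) begins 60 mm behind the grasp point.
Start: joints at [-1.335, 0.32, 1.565, -0, 1.257, -0.02], TCP at [145.487, -556.299, 292.276] pointing down, gripper open.
Joint ranges: [-3.11, 3.11], [-0.84, 2.01], [0.21, 2.61], [-1.34, 4.49], [0.05, 2.63], [-2.56, 2.56]. Speed limits (rad/s): [2.57, 2.57, 3.14, 3.14, 3.14, 3.14].

### API

Orientations are given as a rotation vector (axis times angle).
In Python, from bench import manip, eyes, finish_job gives the robot as it stands (manip), with the cameras (eyes) and the job as plain functions.
- The arm moves only by the tool shift_gripper, called after ">>>" as name(argument=value, ...) on one line, values as JSON. Schema: {"type":"object","properties":{"steps":{"type":"array","items":{"type":"array","items":{"type":"array","items":{"type":"number"},"minItems":4,"maxItems":4},"minItems":1,"maxItems":12},"minItems":1,"maxItems":1},"aperture":{"type":"number"},"squeeze":{"type":"number"},"only":{"type":"string"},"quiet":{"type":"boolean"},"lines":{"type":"string"}},"required":["steps"],"additionalProperties":false}. steps is a list that holds a single list of rows (three levels of brackets), with 1 to 12 rows, each of 4 numbers: dx, dy, dz in fractions of the full range, 1 being 500 mm, then a turn about the tool's z in normalised numbers (1 is 4 rad); each row shifts and turns the commanded pose from where the row before left it, along the tool's axes as they then stand; what a row does not reach is not made up. A row lasts 1/8 s, in which the tool goes at most 62.5 mm and 0.188 rad, less where a joint would pass 70% of its speed; a pose out of reach is approached as far as the arm can. aperture is the opening from 0.0 (shut) to 1.0 (fully open), set as the call begins (left out keeps the last). The fingers move at their own pace and stop on an object; squeeze is the grip in N (left out, the last holds). Time passes only in rows, so rows that do not move let the fingers close. The tool returns the time, the measured TCP pose, the force, the opening and the grip force at its end. only (a regular expression) keeps the lines of the reply that match it, lines (a string "A,B") keeps lines A to B, and quiet returns only ok. Shift and turn numbers lie between -1 and 1, and a call with a number outside is refused. Input that does not fit is refused with a message, and nothing moves.
- manip.get_obs(): the state, without advancing time (a new reading comes with each control period).
- eyes.get_image(name): name is "scene" or "top" or "wrist"; returns a dict with "color" (400x640x3 uint8, red, green, blue), "vfov" (degrees; the focal length in pixels is half the picture's height over the tangent of half this angle, whatever the lens; pixels are square), "cx", "cy" (the principal point, pixels), "rvec" (rotation vector, rad) and "tvec" (3), from world to camera coordinates, as OpenCV has them; the wrist camera has in their place "tool_from_camera" (4x4, takes a point from camera to tool coordinates, whose origin is the TCP and whose axes are the flange's). Camera axes: x right, y down, z forward; pixel columns grow to the right and rows downward; lengths in mm; the calibration is good to about 2 mm. A picture is of the moment at which its call begins: read the wrist's pose just before it. There is no depth.
- finish_job(): hands the job in; it is judged then, once.
The state is a dict: "t": time; "q": joint angles; "joint_velocities": joint speeds; "joint_torque": joint torques, N m; "tool_pos": TCP position; "eef_rot": TCP orientation; "contact_force": force on the tool from outside, world axes, zero at the start; "ft_torque": the same for the moment, N m; "gripper_width": opening from 0.0 (shut) to 1.0 (fully open); "finger_force": force on a finger pad.
Only numpy, scipy, OpenCV 4.12 (cv2) and the standard library are available. Lean on these libraries where they do the work, as an engineer would, in place of code of your own. Each camera call takes 0.05 s, during which the arm holds its last target. There are 200 camera calls.

## Working session

There is one attempt and no reset: what is moved stays moved. The work goes in short steps, Python scripts to look and compute and a tool call to move; the robot and the scene stay as the last step left them, time stands still between calls to the robot, and variables do not carry over. Pictures are saved under pics/ and viewed, at most 10 in all, crops included, and the job is handed in when it is done.

```bash
ls; mkdir -p pics
```

Run:
```python
from bench import manip, eyes, finish_job
import cv2
o=manip.get_obs();print(o)
for n in("scene","top"):
    i=eyes.get_image(n);cv2.imwrite(f"pics/{n}0.png",i["color"][:,:,::-1]);print(n,{k:v for k,v in i.items() if k!="color"})
```

```text
bench.py
pics
{'t': 0.0, 'q': array([-1.33498329e+00,  3.20285807e-01,  1.56569381e+00, -4.60481079e-05,
        1.25738420e+00, -1.99695028e-02]), 'joint_velocities': array([-0.00056155,  0.00168866, -0.00149073,  0.00067427,  0.00189544,
       -0.00110291]), 'joint_torque': array([ 6.32570282e-04, -4.12457299e+01, -2.31967592e+01,  7.29336147e-02,
        4.55738779e-02, -1.33284716e-04]), 'tool_pos': array([ 145.39604483, -555.9279103 ,  291.41792187]), 'eef_rot': array([-3.11419076e+00, -4.00486086e-01,  3.67853505e-04]), 'contact_force': array([-0.01928003,  0.06230329,  0.48737768]), 'ft_torque': array([0.01860527, 0.05142743, 0.00241238]), 'finger_force': 0.0, 'gripper_width': 0.9996551582446701}
scene {'vfov': 51.916221706118606, 'cx': 320.6848202214179, 'cy': 204.07460446255945, 'rvec': array([ 0.56598066, -2.44201556,  1.51415457]), 'tvec': array([561.30294129, 134.07740092, 949.81270304])}
top {'vfov': 49.101267626965544, 'cx': 317.8237886865649, 'cy': 203.9728884211922, 'rvec': array([ 2.17388417, -2.16187844,  0.14905093]), 'tvec': array([134.85763134, 554.80866707, 938.0406072 ])}
```

View pics/scene0.png

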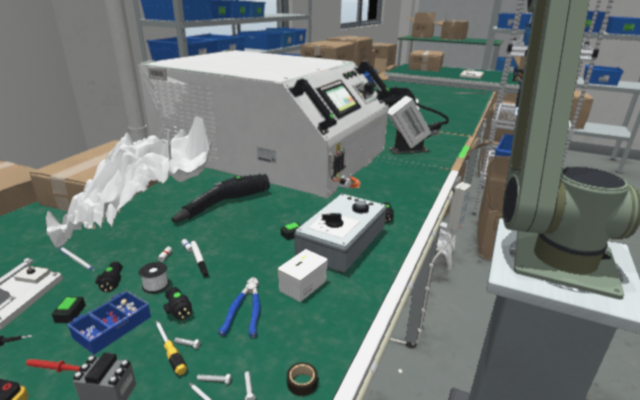

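View pics/top0.png

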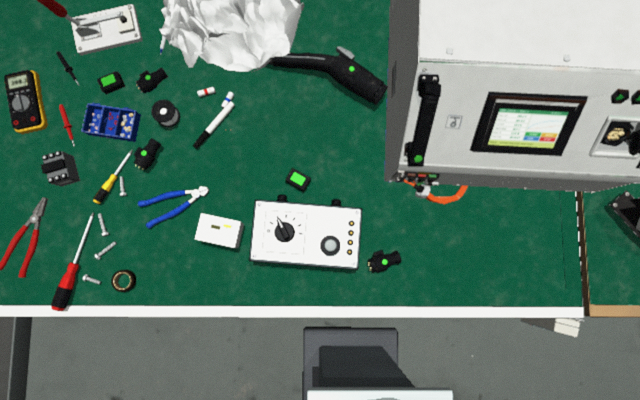

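The top view shows the box at px (250-360, 200-270), the knob near (285,232), the key near (331,245), and the carton at (218,231). The plug is at (382,262) and the relay at (298,180). Next I'll measure coarsely from the top view and enlarge it.

Create h.py:
```python
import numpy as np, cv2
from scipy.spatial.transform import Rotation as R
from bench import manip, eyes, finish_job
def cam(n):
    o=manip.get_obs(); i=eyes.get_image(n); f=200/np.tan(np.radians(i["vfov"])/2)
    K=np.array([[f,0,i["cx"]],[0,f,i["cy"]],[0,0,1]])
    if n=="wrist":
        T=np.eye(4);T[:3,:3]=R.from_rotvec(o["eef_rot"]).as_matrix();T[:3,3]=o["tool_pos"]
        W=T@np.array(i["tool_from_camera"])
    else:
        M=np.eye(4);M[:3,:3]=R.from_rotvec(i["rvec"]).as_matrix();M[:3,3]=i["tvec"];W=np.linalg.inv(M)
    return i["color"],K,W
def ray(K,W,p):
    d=W[:3,:3]@np.linalg.inv(K)@np.array([p[0],p[1],1.]);return W[:3,3],d/np.linalg.norm(d)
def onz(K,W,p,z):
    c,d=ray(K,W,p);return c+d*(z-c[2])/d[2]
def proj(K,W,X):
    x=K@(np.linalg.inv(W)@np.r_[X,1])[:3];return x[:2]/x[2]
def tri(rs):
    A=sum(np.eye(3)-np.outer(d,d) for c,d in rs);b=sum((np.eye(3)-np.outer(d,d))@c for c,d in rs);return np.linalg.solve(A,b)
```

Run:
```python
from h import *
np.set_printoptions(precision=1,suppress=True)
c,K,W=cam("top")
cv2.imwrite("pics/topz.png",cv2.resize(c[170:290,180:410,::-1],None,fx=3.4,fy=3.4,interpolation=cv2.INTER_CUBIC))
for n,p,z in[("knob",(285,232),90),("key",(331,245),95),("carton",(218,231),56),("plug",(382,262),30),("relay",(298,180),26),("c1",(254,200),76),("c2",(361,206),76),("c3",(251,264),76),("c4",(358,269),76)]:print(n,onz(K,W,p,z))
```

```text
knob [488.4 206.4  90. ]
key [462.  111.6  95. ]
carton [491.6 351.3  56. ]
plug [427.2  -3.3  30. ]
relay [608.6 182.5  26. ]
c1 [556.3 273.5  76. ]
c2 [545.   47.3  76. ]
c3 [422.4 276.8  76. ]
c4 [413.   54.5  76. ]
```

View pics/topz.png

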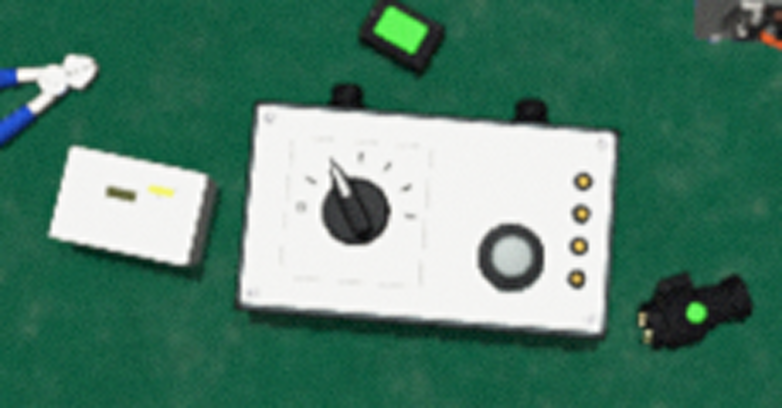

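The pointer stands at the 2nd mark (60°), so two clicks are needed. Its tip is at zoomed px (333,162), with the 3rd mark at (361,157) and the 4th at (388,167). I'll swing in drawn back with the gripper shut.

The rows are not in the units I measure in: shifts go in shares of 500 mm and turns go in shares of 4 rad. I convert before sending: -43 mm / 500 = -0.086, 38 mm / 500 = 0.076.

>>> shift_gripper(steps=[[[0.076, -0.086, 0, 0], [0.076, -0.086, 0, 0], [0.076, -0.086, 0, 0], [0.076, -0.086, 0, 0], [0.076, -0.086, 0, 0], [0.076, -0.086, 0, 0], [0.076, -0.086, 0, 0]]], aperture=0.0, squeeze=20)

```text
t: 1.02
tool_pos: [327.1, -196.1, 292.3]
eef_rot: [3.116, 0.4, 0.001]
contact_force: [1.5, 0.0, -0.5]
gripper_width: 0.261
finger_force: 0.0
```

To row units: -47 mm / 500 = -0.094, 30 mm / 500 = 0.06, -0.17 rad / 4 = -0.0425.

>>> shift_gripper(steps=[[[0.06, -0.094, 0, 0], [0.06, -0.094, 0, 0], [0.06, -0.094, 0, 0], [0.06, -0.094, 0, 0], [0.06, -0.094, 0, 0], [0.06, -0.094, 0, 0], [0.06, -0.094, 0, 0], [0, 0, 0, -0.0425], [0, 0, 0, -0.0425], [0, 0, 0, -0.0425], [0, 0, 0, -0.0425], [0, 0, 0, -0.0385]]])

```text
t: 2.52
tool_pos: [446.4, 173.6, 291.9]
eef_rot: [-2.682, -1.635, 0.001]
contact_force: [-0.0, 0.2, -0.5]
gripper_width: 0.005
finger_force: 0.0
```

Run:
```python
from h import *
np.set_printoptions(precision=3,suppress=True)
print(R.from_rotvec(manip.get_obs()["eef_rot"]).as_matrix());print(manip.get_obs()["q"])
c,K,W=cam("wrist");print(eyes.get_image("wrist")["tool_from_camera"])
cv2.imwrite("pics/w1.png",c[:,:,::-1])
```

```text
[[ 0.458  0.889 -0.001]
 [ 0.889 -0.458 -0.   ]
 [-0.001 -0.    -1.   ]]
[ 0.347  0.169  1.772 -0.     1.201  0.823]
[[ -0.     -0.971  -0.238  66.31 ]
 [  1.     -0.     -0.      0.808]
 [  0.     -0.238   0.971 -93.448]
 [  0.      0.      0.      1.   ]]
```

View pics/w1.png

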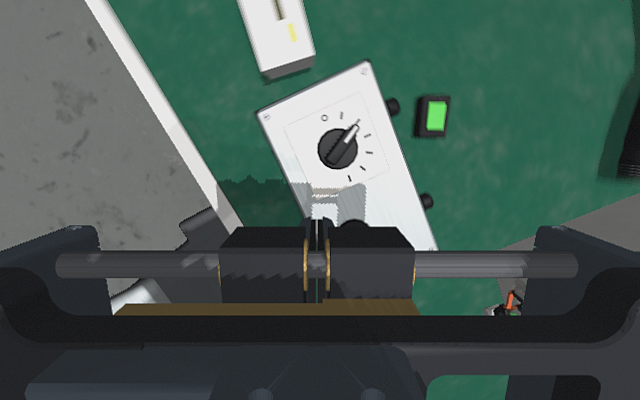

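The wrist view shows the knob at (337,149) with its pointer tip near (357,123). The marks lie around it, with the open circle at (325,117) and the 4th mark near (370,152). The key is half hidden at (355,225). I'll save this view, shift back along tool −x and take a second one.

To row units: -40 mm / 500 = -0.08, 20 mm / 500 = 0.04.

```bash
python3 -c "
from h import *
c,K,W=cam('wrist');np.savez('v1.npz',c=c,K=K,W=W)"
```

>>> shift_gripper(steps=[[[-0.08, 0.04, 0, 0], [-0.08, 0.04, 0, 0], [0, 0, 0, 0], [0, 0, 0, 0]]])

```text
t: 3.18
tool_pos: [445.1, 84.5, 292.3]
eef_rot: [-2.688, -1.626, -0.001]
contact_force: [0.6, -1.2, 0.5]
gripper_width: 0.002
finger_force: 0.0
```

Run:
```python
from h import *
c,K,W=cam("wrist");np.savez("v2.npz",c=c,K=K,W=W)
a=np.load("v1.npz")["c"][70:245,240:460];b=c[0:260,230:450]
cv2.imwrite("pics/w2.png",np.hstack([cv2.resize(x[:,:,::-1],(400,int(x.shape[0]*400/x.shape[1])),interpolation=cv2.INTER_CUBIC)[:318] if 0 else cv2.copyMakeBorder(x,0,260-x.shape[0],0,0,0)[:,:,::-1].repeat(1,0) for x in(a,b)]).repeat(1,0))
im=cv2.imread("pics/w2.png");cv2.imwrite("pics/w2.png",cv2.resize(im,None,fx=1.8,fy=1.8,interpolation=cv2.INTER_CUBIC))
for v in("v1","v2"):
    g=np.load(v+".npz")["c"].min(2)
    g=cv2.cvtColor(np.load(v+".npz")["c"],cv2.COLOR_RGB2GRAY)
    n,l,s,ce=cv2.connectedComponentsWithStats((g<150).astype(np.uint8))
    print(v)
    for k in range(1,n):
        if 6<=s[k,4]<3000 and 230<ce[k][0]<460 and ce[k][1]<300: print(s[k].tolist(),ce[k].round(1))
```

```text
v1
[274, 0, 12, 20, 138] [280.    9.1]
[341, 112, 3, 7, 13] [342.  115.2]
[322, 115, 7, 6, 18] [324.7 117.7]
[318, 119, 43, 51, 1363] [338.3 147.9]
[365, 134, 6, 4, 12] [367.5 135.8]
[366, 152, 7, 2, 11] [368.8 152.5]
[360, 166, 6, 5, 13] [362.5 168.1]
[348, 176, 4, 6, 12] [349.3 178.4]
[293, 182, 6, 3, 8] [295.6 183. ]
[351, 185, 4, 3, 7] [352.4 186.1]
[331, 191, 11, 8, 23] [337.3 193.5]
[361, 204, 4, 10, 15] [362.5 208.3]
v2
[300, 25, 3, 8, 18] [301.1  28.6]
[280, 28, 7, 7, 25] [283.   31.3]
[276, 31, 45, 59, 1744] [298.4  63.8]
[326, 50, 7, 4, 15] [329.   51.7]
[328, 70, 8, 3, 16] [331.8  71. ]
[322, 86, 7, 6, 15] [324.9  88.5]
[310, 97, 4, 7, 14] [311.4 100. ]
[370, 177, 12, 12, 90] [375.4 182.6]
[290, 183, 4, 3, 6] [291.3 183.8]
[352, 184, 13, 13, 125] [358.2 189.7]
```

View pics/w2.png

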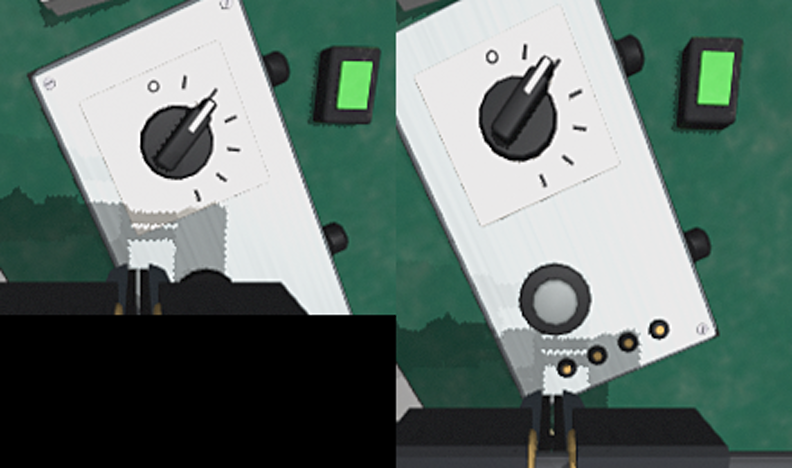

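The second view shows the circle and marks 1, 3, 4, 5 and 6 clearly, as does the first, and the key at about (318,167). Now I'll triangulate.

Run:
```python
from h import *
np.set_printoptions(precision=1,suppress=True)
a=np.load("v1.npz");b=np.load("v2.npz");ct,Kt,Wt=cam("top")
A=[(324.7,117.7),(342,115.2),(367.5,135.8),(368.8,152.5),(362.5,168.1),(349.3,178.4)]
B=[(283,31.3),(301.1,28.6),(329,51.7),(331.8,71),(324.9,88.5),(311.4,100)]
th=np.radians([0,30,90,120,150,180])
P=np.array([tri([ray(a["K"],a["W"],p),ray(b["K"],b["W"],q)]) for p,q in zip(A,B)]);print(P)
def fit(Q,n):
    # x=cx+34 sin(th) c - ..., linear in cx,cy,c,s : u_box=(sin,cos)
    M=[];y=[]
    for t,q in zip(th,Q):
        M+= [[1,0,np.sin(t),-np.cos(t)],[0,1,np.cos(t),np.sin(t)]];y+=[q[0],q[1]]
    s,*_=np.linalg.lstsq(np.array(M),np.array(y),rcond=None)
    print(n,"axis",s[:2],"r",np.hypot(*s[2:]),"yaw",np.degrees(np.arctan2(s[3],s[2])),"rms",np.sqrt(np.mean((np.array(M)@s-y)**2)));return s
fit(P,"tri")
fit([onz(a["K"],a["W"],p,76) for p in A],"v1");fit([onz(b["K"],b["W"],p,76) for p in B],"v2")
# key: grey disc inside the dark collar
def key(c,box):
    x0,y0,x1,y1=box;g=cv2.cvtColor(c[y0:y1,x0:x1],cv2.COLOR_RGB2GRAY)
    n,l,s,ce=cv2.connectedComponentsWithStats((g<100).astype(np.uint8))
    k=1+np.argmax(s[1:,4]);m=(l==k).astype(np.uint8)
    cs,h=cv2.findContours(m,cv2.RETR_CCOMP,cv2.CHAIN_APPROX_NONE)
    for q,hh in zip(cs,h[0]):
        if len(q)>12:
            (x,y),r=cv2.minEnclosingCircle(q);print("hole" if hh[3]>=0 else "outer",x+x0,y+y0,r);
            if hh[3]>=0:best=(x+x0,y+y0)
    return best
kb=key(b["c"],(290,140,345,190));kt=key(ct,(315,230,347,262))
print("key tri",tri([ray(b["K"],b["W"],kb),ray(Kt,Wt,kt)]),"v2@95",onz(b["K"],b["W"],kb,95),"top@95",onz(Kt,Wt,kt,95))
```

```text
[[492.8 242.3  77.4]
 [509.3 236.3  77.4]
 [523.6 205.9  78.1]
 [518.2 189.5  75.9]
 [504.8 178.1  77.6]
 [487.7 174.7  77.9]]
tri axis [490.2 208.5] r 33.76211964574956 yaw -4.36125775074516 rms 0.104147648963625
v1 axis [490.2 208.4] r 33.91550730418332 yaw -4.433669391986258 rms 0.16448628653550093
v2 axis [490.2 208.8] r 33.918553443240796 yaw -4.315722508710899 rms 0.10654422804549056
outer 317.6581516265869 166.2956199645996 19.854185104370117
hole 318.0 167.375 13.101268768310547
outer 342.0 245.5 16.007909774780273Traceback (most recent call last):
  File "<stdin>", line 28, in <module>
  File "<stdin>", line 27, in key
UnboundLocalError: cannot access local variable 'best' where it is not associated with a value
```

The fit is good: axis (490.2, 208.5), radius 33.8 mm, mark height about 77 mm and yaw −4.4°. Next I'll go beside the pointer's trailing flank and lower part-way. The fingertip's −x face is nearly parallel to the final flank.

To row units: 60 mm / 500 = 0.12, 59 mm / 500 = 0.118.

>>> shift_gripper(steps=[[[0.12, 0.002, 0, 0], [0.12, 0.002, 0, 0], [0.118, 0.002, 0, 0], [0, 0, 0.1, 0], [0, 0, 0.09, 0], [0, 0, 0, 0], [0, 0, 0, 0]]])

```text
t: 4.15
tool_pos: [531.3, 242.5, 198.8]
eef_rot: [2.686, 1.629, 0.004]
contact_force: [1.4, 0.1, -0.5]
gripper_width: 0.007
finger_force: 0.0
```

Create rel.py:
```python
from h import *
np.set_printoptions(precision=2,suppress=True)
o=manip.get_obs();T=R.from_rotvec(o["eef_rot"]).as_matrix();d=T.T@(o["tool_pos"]-np.array([490.2,208.5,0]))
print("X,Y rel axis in tool axes",d[:2],"tip z",o["tool_pos"][2]-78,"force tool",T.T@o["contact_force"],"yaw",np.degrees(np.arctan2(T[1,0],T[0,0])),"t",o["t"])
k=T.T@(np.array([462.9,113.3,0])-o["tool_pos"]);print("to key",k[:2])
```

Run:
```python
import rel
from h import *
b=np.load("v2.npz");print("key",onz(b["K"],b["W"],(318,167.4),95))
out=[]
for n in("scene","wrist"):
    c,K,W=cam(n);q=proj(K,W,np.array([490.,208,90]));print(n,q)
    if n=="scene":
        x,y=q.astype(int);out.append(cv2.resize(c[y-50:y+50,x-50:x+50],(400,400),interpolation=cv2.INTER_CUBIC))
    else: out.append(cv2.resize(c[200-200:,120:520],(400,400)))
cv2.imwrite("pics/s2.png",np.hstack(out)[:,:,::-1])
```

```text
X,Y rel axis in tool axes [49.55 21.11] tip z 120.79263013161881 force tool [0.75 1.16 0.49] yaw 62.47030694905843 t 4.15
to key [-146.59   -1.32]
key [463.06 113.43  95.  ]
scene [334.68 219.1 ]
wrist [287.88 288.54]
```

View pics/s2.png

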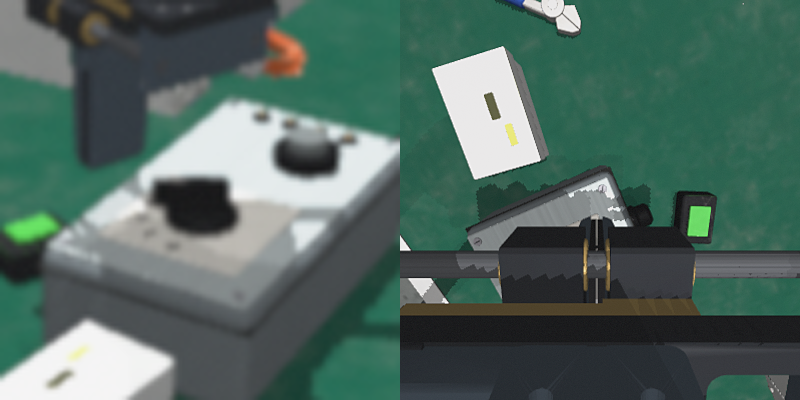

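The scene view shows the shut fingertips above and behind the handle, clear of everything, and the key position is confirmed. I'll lower the tip to z≈89 mm and creep towards the handle.

To row units: 16 mm / 500 = 0.032, -3 mm / 500 = -0.006.

>>> shift_gripper(steps=[[[0, 0, 0.032, 0], [0, 0, 0.032, 0], [0, 0, 0, 0], [-0.006, 0, 0, 0], [-0.004, 0, 0, 0], [0, 0, 0, 0]]])

```text
t: 5.0
tool_pos: [528.4, 237.0, 165.7]
eef_rot: [2.687, 1.628, 0.002]
contact_force: [0.7, -0.3, 0.5]
gripper_width: 0.006
finger_force: 0.2
```

```bash
python3 rel.py
```

```text
X,Y rel axis in tool axes [43.13 20.77] tip z 87.66394302349124 force tool [ 0.02  0.74 -0.54] yaw 62.42416896179172 t 5.0
to key [-140.16   -0.9 ]
```

>>> shift_gripper(steps=[[[-0.002, 0, 0, 0], [-0.002, 0, 0, 0], [-0.002, 0, 0, 0], [-0.002, 0, 0, 0], [0, 0, 0, 0]]])

```text
t: 5.62
tool_pos: [528.3, 235.1, 166.0]
eef_rot: [-2.687, -1.628, -0.011]
contact_force: [5.2, 6.1, -1.8]
gripper_width: 0.007
finger_force: 3.6
```

```bash
python3 rel.py
```

```text
X,Y rel axis in tool axes [42.22 22.06] tip z 87.967135353479 force tool [7.75 1.77 1.84] yaw 62.42261664909005 t 5.625
to key [-139.24   -2.18]
```

To row units: -1 mm / 500 = -0.002.

>>> shift_gripper(steps=[[[-0.002, 0, 0, 0], [-0.002, 0, 0, 0], [0, 0, 0, 0]]])

```text
t: 6.0
tool_pos: [528.7, 233.5, 166.1]
eef_rot: [2.686, 1.628, 0.016]
contact_force: [7.9, 6.0, -4.8]
gripper_width: 0.004
finger_force: 4.4
```

```bash
python3 rel.py
```

```text
X,Y rel axis in tool axes [41.35 23.51] tip z 88.14601495910475 force tool [8.91 4.22 4.88] yaw 62.43791798109072 t 6.0
to key [-138.37   -3.66]
```

>>> shift_gripper(steps=[[[-0.002, 0, 0, 0], [-0.002, 0, 0, 0], [0, 0, 0, 0]]])

```text
t: 6.38
tool_pos: [529.0, 231.8, 166.3]
eef_rot: [2.684, 1.628, 0.021]
contact_force: [10.0, 5.7, -4.7]
gripper_width: 0.005
finger_force: 5.0
```

```bash
python3 rel.py
```

```text
X,Y rel axis in tool axes [40.29 25.05] tip z 88.32594271587092 force tool [9.64 6.24 4.88] yaw 62.46090537602312 t 6.375
to key [-137.32   -5.23]
```

The contact slides sideways because the face is too oblique for the first click. I'll back off, turn the tool about 30° anticlockwise and push squarer.

To row units: 6 mm / 500 = 0.012, 4 mm / 500 = 0.008, -0.17 rad / 4 = -0.0425.

>>> shift_gripper(steps=[[[0.012, -0.002, 0, 0], [0.012, 0, 0, 0], [0.008, 0, 0, 0], [0, 0, 0, -0.0425], [0, 0, 0, -0.0425], [0, 0, 0, -0.04], [0, 0, 0, 0], [0, 0, 0, 0]]])

```text
t: 7.38
tool_pos: [530.8, 244.5, 165.1]
eef_rot: [-2.203, -2.24, 0.001]
contact_force: [0.5, 0.1, 0.4]
gripper_width: 0.005
finger_force: 0.0
```

```bash
python3 rel.py
```

```text
X,Y rel axis in tool axes [35.27 41.12] tip z 87.06842059601055 force tool [ 0.1   0.45 -0.36] yaw 90.96400126382566 t 7.375
to key [-130.    -70.02]
```

To row units: -11 mm / 500 = -0.022, -2 mm / 500 = -0.004.

>>> shift_gripper(steps=[[[0.004, -0.022, -0.004, 0], [0, -0.022, 0, 0], [0, 0, 0, 0], [-0.004, 0, 0, 0], [-0.004, 0, 0, 0], [-0.002, 0, 0, 0], [0, 0, 0, 0]]])

```text
t: 8.25
tool_pos: [509.4, 241.6, 167.3]
eef_rot: [-2.201, -2.242, -0.002]
contact_force: [0.4, 2.5, 0.9]
gripper_width: 0.001
finger_force: 1.3
```

```bash
python3 rel.py
```

```text
X,Y rel axis in tool axes [32.87 19.96] tip z 89.34111349485815 force tool [ 2.49  0.44 -0.85] yaw 91.06141724973524 t 8.25
to key [-127.55  -49.02]
```

>>> shift_gripper(steps=[[[-0.002, 0, 0, 0], [-0.002, 0, 0, 0], [-0.002, 0, 0, 0], [0, 0, 0, 0]]])

```text
t: 8.75
tool_pos: [509.4, 238.0, 167.4]
eef_rot: [2.2, 2.242, 0.0]
contact_force: [1.5, 2.1, 0.9]
gripper_width: 0.005
finger_force: 1.1
```

```bash
python3 rel.py
```

```text
X,Y rel axis in tool axes [28.99 19.86] tip z 89.35554793662811 force tool [ 2.09  1.5  -0.93] yaw 91.09577474048338 t 8.75
to key [-123.65  -48.98]
```

To row units: -1 mm / 500 = -0.002.

>>> shift_gripper(steps=[[[-0.002, 0, 0, 0], [-0.002, 0, 0, 0], [0, 0, 0, 0]]])

```text
t: 9.12
tool_pos: [508.6, 235.6, 166.9]
eef_rot: [-2.2, -2.242, 0.003]
contact_force: [-0.0, 0.6, -0.5]
gripper_width: 0.004
finger_force: 0.2
```

```bash
python3 rel.py
```

```text
X,Y rel axis in tool axes [26.51 18.59] tip z 88.93305505051234 force tool [0.59 0.01 0.53] yaw 91.08402016773546 t 9.125
to key [-121.18  -47.68]
```

>>> shift_gripper(steps=[[[-0.002, 0, 0, 0], [-0.002, 0, 0, 0], [0, 0, 0, 0]]])

```text
t: 9.5
tool_pos: [508.9, 233.9, 167.0]
eef_rot: [-2.2, -2.242, 0.002]
contact_force: [0.6, -0.8, -0.3]
gripper_width: 0.004
finger_force: 0.0
```

```bash
python3 rel.py
```

```text
X,Y rel axis in tool axes [24.89 19.09] tip z 89.04027732213117 force tool [-0.81  0.54  0.28] yaw 91.08659772324073 t 9.5
to key [-119.55  -48.19]
```

To row units: 10 mm / 500 = 0.02, 7 mm / 500 = 0.014, 0.17 rad / 4 = 0.0425.

>>> shift_gripper(steps=[[[0.014, 0, 0, 0], [0.014, 0, 0, 0], [0, 0.02, 0, 0], [0, 0, 0, 0.0425], [0, 0, 0, 0.0425], [0, 0, 0, 0.04], [0, 0, 0, 0], [0, 0, 0, 0]]])

```text
t: 10.5
tool_pos: [519.3, 248.4, 167.2]
eef_rot: [2.685, 1.631, 0.0]
contact_force: [-0.0, 0.5, -0.3]
gripper_width: 0.004
finger_force: 0.0
```

```bash
python3 rel.py
```

Run:
```python
from h import *
c,K,W=cam("scene")
x,y=334,219
im=cv2.resize(c[y-40:y+40,x-40:x+40],(560,560),interpolation=cv2.INTER_CUBIC)
for k,t in enumerate(np.radians([60,90,120])):
    w=t+np.radians(4.37);p=proj(K,W,np.array([490.2+29*np.sin(w),208.5+29*np.cos(w),102]));q=(p-[x-40,y-40])*7
    # box yaw -4.37: world pointer angle
    cv2.circle(im,tuple(q.astype(int).tolist()),5,[(255,0,0),(0,255,0),(0,0,255)][k],1)
cv2.imwrite("pics/s3.png",im[:,:,::-1])
```

```text
X,Y rel axis in tool axes [48.79  7.43] tip z 89.15684454052086 force tool [ 0.47 -0.26  0.27] yaw 62.568467001378586 t 10.5
to key [-145.86   12.2 ]
```

View pics/s3.png

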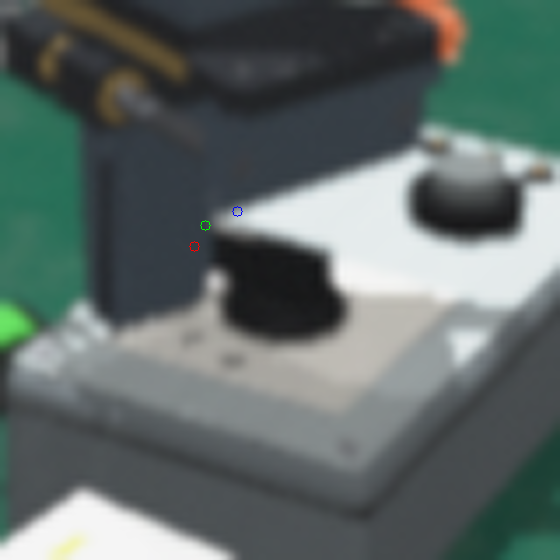

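The scene view shows the handle's tip at (215,232), next to the predicted 3rd-mark position of (205,225). It has clicked once and stands at 90°. Now the second click.

To row units: 12 mm / 500 = 0.024, -6 mm / 500 = -0.012.

>>> shift_gripper(steps=[[[-0.01, 0.024, 0, 0], [-0.012, 0, 0, 0], [-0.008, 0, 0, 0], [0, 0, 0, 0]]])

```text
t: 11.05
tool_pos: [522.4, 229.2, 167.3]
eef_rot: [-2.687, -1.628, 0.0]
contact_force: [-0.1, 0.4, 0.3]
gripper_width: 0.005
finger_force: 0.0
```

```bash
python3 rel.py
```

```text
X,Y rel axis in tool axes [33.18 18.95] tip z 89.26579453025178 force tool [ 0.29 -0.25 -0.31] yaw 62.420697829654834 t 11.05
to key [-130.2     0.93]
```

>>> shift_gripper(steps=[[[-0.002, 0, 0, 0], [-0.002, 0, 0, 0], [-0.002, 0, 0, 0], [0, 0, 0, 0]]])

```text
t: 11.55
tool_pos: [521.8, 227.5, 167.5]
eef_rot: [-2.686, -1.628, -0.003]
contact_force: [0.8, 3.4, -1.3]
gripper_width: 0.006
finger_force: 1.9
```

```bash
python3 rel.py
```

```text
X,Y rel axis in tool axes [31.8  19.32] tip z 89.46157175080401 force tool [ 3.34 -0.85  1.28] yaw 62.43467912679658 t 11.55
to key [-128.83    0.54]
```

To row units: -1 mm / 500 = -0.002.

>>> shift_gripper(steps=[[[-0.002, 0, 0, 0], [-0.002, 0, 0, 0], [0, 0, 0, 0]]])

```text
t: 11.92
tool_pos: [520.6, 224.8, 167.4]
eef_rot: [2.686, 1.628, 0.0]
contact_force: [3.4, 1.2, -0.3]
gripper_width: 0.0
finger_force: 1.3
```

```bash
python3 rel.py
```

```text
X,Y rel axis in tool axes [28.47 19.53] tip z 89.40704936564336 force tool [2.65 2.48 0.32] yaw 62.44937175608748 t 11.925
to key [-125.51    0.3 ]
```

To row units: -1 mm / 500 = -0.002.

>>> shift_gripper(steps=[[[-0.002, 0, 0, 0], [0, 0, 0, 0]]])

```text
t: 12.18
tool_pos: [519.1, 223.7, 166.9]
eef_rot: [-2.687, -1.628, 0.004]
contact_force: [1.1, 1.5, -0.3]
gripper_width: 0.003
finger_force: 0.5
```

```bash
python3 rel.py
```

```text
X,Y rel axis in tool axes [26.52 18.31] tip z 88.94463793207635 force tool [1.84 0.24 0.34] yaw 62.429795658146 t 12.175
to key [-123.55    1.55]
```

>>> shift_gripper(steps=[[[-0.002, 0, 0, 0], [0, 0, 0, 0]]])

```text
t: 12.42
tool_pos: [519.0, 223.1, 167.0]
eef_rot: [-2.687, -1.628, 0.002]
contact_force: [0.6, -0.4, -0.4]
gripper_width: 0.003
finger_force: 0.4
```

```bash
python3 rel.py
```

```text
X,Y rel axis in tool axes [26.05 18.62] tip z 89.01893442430858 force tool [-0.03  0.72  0.41] yaw 62.436699595337316 t 12.425
to key [-123.08    1.23]
```

The force has dropped to zero. I'll retreat, rise and look with the wrist camera, heading towards the key at the same time.

To row units: -60 mm / 500 = -0.12, -55 mm / 500 = -0.11.

>>> shift_gripper(steps=[[[0.016, 0, 0, 0], [0.016, 0, 0, 0], [0, 0, -0.12, 0], [0, 0, -0.12, 0], [-0.11, 0, 0, 0], [-0.11, 0, 0, 0], [-0.09, 0, 0, 0], [0, 0, 0, 0], [0, 0, 0, 0], [0, 0, 0, 0]]])

```text
t: 13.68
tool_pos: [455.8, 101.0, 287.1]
eef_rot: [-2.686, -1.63, -0.0]
contact_force: [-0.0, 0.3, 0.1]
gripper_width: 0.003
finger_force: 0.0
```

```bash
python3 rel.py
```

Run:
```python
from h import *
c,K,W=cam("wrist")
q=proj(K,W,np.array([490.2,208.5,85]));x,y=q.astype(int);print(q)
y0=max(0,y-60)
cv2.imwrite("pics/w3.png",cv2.resize(c[y0:y0+150,x-75:x+75,::-1],(600,600),interpolation=cv2.INTER_CUBIC))
print(x-75,y0)
for t in(90,120,150):
    w=np.radians(t+4.37);print(t,proj(K,W,np.array([490.2+29*np.sin(w),208.5+29*np.cos(w),102]))-[x-75,y0])
```

```text
X,Y rel axis in tool axes [-111.2    19.08] tip z 209.1254999134901 force tool [ 0.23 -0.15 -0.09] yaw 62.50231358141836 t 13.675
to key [14.15  0.66]
[295.5122607   85.58432366]
220 25
90 [103.97265885  43.75465537]
120 [106.22956803  61.62572744]
150 [99.97663439 77.9474056 ]
```

View pics/w3.png

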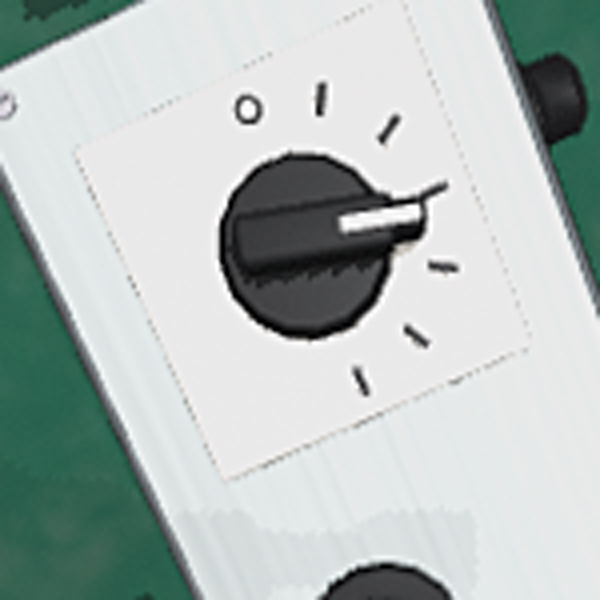

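The pointer tip is at crop (105.5,53), midway between the 3rd-mark prediction (104,43.8) and the 4th (106.2,61.6). It is balanced at half-way, so I'll go back for a small extra push.

>>> shift_gripper(steps=[[[0.11, 0, 0, 0], [0.11, 0, 0, 0], [0.086, 0, 0, 0], [0, 0, 0, 0], [0, 0, 0.12, 0], [0, 0, 0.116, 0], [0, 0, 0, 0], [-0.01, 0, 0, 0], [-0.008, 0, 0, 0], [-0.006, 0, 0, 0], [0, 0, 0, 0]]])

```text
t: 15.1
tool_pos: [520.5, 224.9, 170.3]
eef_rot: [2.687, 1.628, 0.003]
contact_force: [0.2, 0.9, -0.4]
gripper_width: 0.001
finger_force: 0.0
```

```bash
python3 rel.py
```

```text
X,Y rel axis in tool axes [28.82 19.47] tip z 92.28747390025438 force tool [ 0.86 -0.2   0.45] yaw 62.42042703751919 t 15.1
to key [-125.84    0.41]
```

To row units: -2 mm / 500 = -0.004, -1 mm / 500 = -0.002.

>>> shift_gripper(steps=[[[-0.004, 0, 0.002, 0], [-0.002, 0, 0, 0], [0, 0, 0, 0]]])

```text
t: 15.48
tool_pos: [519.1, 222.5, 168.3]
eef_rot: [2.686, 1.628, 0.0]
contact_force: [-0.0, 0.7, 0.5]
gripper_width: 0.006
finger_force: 0.2
```

```bash
python3 rel.py
```

```text
X,Y rel axis in tool axes [25.81 19.17] tip z 90.25014054050308 force tool [ 0.58 -0.34 -0.55] yaw 62.44288623879305 t 15.475
to key [-122.84    0.67]
```

>>> shift_gripper(steps=[[[-0.002, 0, 0, 0], [0, 0, 0, 0]]])

```text
t: 15.72
tool_pos: [518.2, 221.4, 168.0]
eef_rot: [2.687, 1.628, -0.002]
contact_force: [-0.3, 0.5, 0.3]
gripper_width: 0.002
finger_force: 0.0
```

```bash
python3 rel.py
```

```text
X,Y rel axis in tool axes [24.23 18.79] tip z 90.0433161770942 force tool [ 0.33 -0.49 -0.32] yaw 62.442116860571886 t 15.725
to key [-121.26    1.05]
```

>>> shift_gripper(steps=[[[-0.002, 0, 0, 0], [0, 0, 0, 0]]])

```text
t: 15.98
tool_pos: [517.9, 220.6, 168.1]
eef_rot: [2.687, 1.628, -0.001]
contact_force: [-0.2, -0.1, 0.1]
gripper_width: 0.005
finger_force: 0.0
```

```bash
python3 rel.py
```

```text
X,Y rel axis in tool axes [23.42 18.9 ] tip z 90.13546426624481 force tool [-0.22 -0.12 -0.1 ] yaw 62.436000110162816 t 15.975
to key [-120.45    0.95]
```

To row units: -60 mm / 500 = -0.12, -55 mm / 500 = -0.11.

>>> shift_gripper(steps=[[[0.016, 0, 0, 0], [0.016, 0, 0, 0], [0, 0, -0.12, 0], [0, 0, -0.12, 0], [-0.11, 0, 0, 0], [-0.11, 0, 0, 0], [-0.09, 0, 0, 0], [0, 0, 0, 0], [0, 0, 0, 0], [0, 0, 0, 0]]])

```text
t: 17.23
tool_pos: [454.4, 98.4, 288.2]
eef_rot: [-2.686, -1.63, -0.001]
contact_force: [0.1, -0.3, 0.1]
gripper_width: 0.008
finger_force: 0.0
```

```bash
python3 rel.py
```

Run:
```python
from h import *
c,K,W=cam("wrist")
q=proj(K,W,np.array([490.2,208.5,85]));x,y=q.astype(int)
y0=max(0,y-60)
cv2.imwrite("pics/w4.png",cv2.resize(c[y0:y0+150,x-75:x+75,::-1],(600,600),interpolation=cv2.INTER_CUBIC))
for t in(90,120,150):
    w=np.radians(t+4.37);print(t,(proj(K,W,np.array([490.2+29*np.sin(w),208.5+29*np.cos(w),102]))-[x-75,y0])*4)
```

```text
X,Y rel axis in tool axes [-114.06   19.17] tip z 210.18530206855974 force tool [-0.2   0.2  -0.12] yaw 62.5044703668343 t 17.225
to key [17.01  0.57]
90 [415.52541984 174.04769067]
120 [424.54304398 245.60330377]
150 [399.56896088 310.95702178]
```

View pics/w4.png

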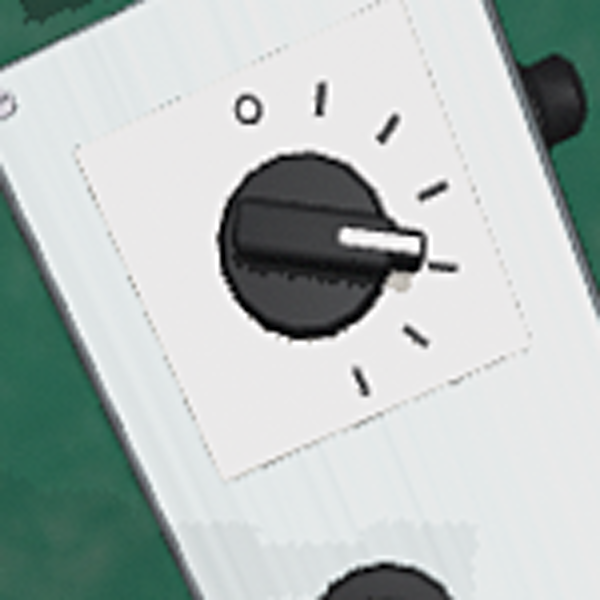

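The pointer tip at (424,245) matches the 4th-mark prediction (424.5,245.6), so the switch is set. Now I'll press the key.

To row units: 50 mm / 500 = 0.1, 17 mm / 500 = 0.034.

>>> shift_gripper(steps=[[[0.034, 0, 0, 0], [0, 0.002, 0, 0], [0, 0, 0.1, 0], [0, 0, 0.1, 0], [0, 0, 0, 0], [0, 0, 0, 0], [0, 0, 0.01, 0], [0, 0, 0.01, 0], [0, 0, 0, 0]]])

```text
t: 18.4
tool_pos: [462.4, 112.0, 178.4]
eef_rot: [2.687, 1.628, 0.0]
contact_force: [-0.3, 0.1, -0.3]
gripper_width: 0.005
finger_force: 0.0
```

```bash
python3 rel.py
```

```text
X,Y rel axis in tool axes [-98.4   20.01] tip z 100.36158176157073 force tool [-0.06 -0.35  0.26] yaw 62.43922099566967 t 18.4
to key [ 1.37 -0.16]
```

>>> shift_gripper(steps=[[[0, 0, 0.004, 0], [0, 0, 0.004, 0], [0, 0, 0.004, 0], [0, 0, 0, 0], [0, 0, 0, 0]]])

```text
t: 19.02
tool_pos: [462.5, 112.1, 172.3]
eef_rot: [2.686, 1.628, 0.0]
contact_force: [0.1, -0.9, 2.3]
gripper_width: 0.003
finger_force: 1.1
```

```bash
python3 rel.py
```

```text
X,Y rel axis in tool axes [-98.31  20.06] tip z 94.34159999773578 force tool [-0.71  0.48 -2.33] yaw 62.44322767470368 t 19.025
to key [ 1.28 -0.23]
```

To row units: 2 mm / 500 = 0.004, 1 mm / 500 = 0.002.

>>> shift_gripper(steps=[[[0, 0, 0.004, 0], [0, 0, 0.004, 0], [0, 0, 0.002, 0], [0, 0, 0.002, 0], [0, 0, 0, 0], [0, 0, 0, 0]]])

```text
t: 19.77
tool_pos: [462.5, 112.0, 168.3]
eef_rot: [2.686, 1.628, 0.002]
contact_force: [-4.8, -1.1, 20.2]
gripper_width: 0.006
finger_force: 9.8
```

```bash
python3 rel.py
```

```text
X,Y rel axis in tool axes [-98.23  20.22] tip z 90.30688985907582 force tool [ -3.17  -3.74 -20.21] yaw 62.443753856567234 t 19.775
to key [ 1.2  -0.38]
```

>>> shift_gripper(steps=[[[0, 0, 0.002, 0], [0, 0, 0.002, 0], [0, 0, 0.002, 0], [0, 0, 0, 0], [0, 0, 0, 0]]])

```text
t: 20.4
tool_pos: [462.6, 112.1, 168.0]
eef_rot: [2.686, 1.628, 0.003]
contact_force: [-10.9, -2.9, 40.9]
gripper_width: 0.006
finger_force: 20.0
```

```bash
python3 rel.py
```

```text
X,Y rel axis in tool axes [-98.03  20.42] tip z 89.97343376659876 force tool [ -7.58  -8.22 -40.89] yaw 62.448487474566484 t 20.4
to key [ 1.   -0.59]
```

The key is on its stop: the tip is at 90 mm and the force climbs sharply. I'll release, draw clear and check.

To row units: -55 mm / 500 = -0.11, -50 mm / 500 = -0.1.

>>> shift_gripper(steps=[[[0, 0, -0.012, 0], [0, 0, -0.02, 0], [0, 0, -0.1, 0], [0, 0, -0.11, 0], [-0.1, 0, 0, 0], [0, 0, 0, 0], [0, 0, 0, 0], [0, 0, 0, 0]]])

```text
t: 21.4
tool_pos: [439.7, 68.3, 283.7]
eef_rot: [-2.686, -1.629, 0.001]
contact_force: [0.1, -0.1, 0.7]
gripper_width: 0.003
finger_force: 0.0
```

```bash
python3 rel.py
```

Run:
```python
from h import *
c,K,W=cam("wrist")
im=c[:250,200:460].copy()
w=np.radians(124.37);print((proj(K,W,np.array([490.2+29*np.sin(w),208.5+29*np.cos(w),102]))-[200,0])*2.3)
print((proj(K,W,np.array([463,113.4,95]))-[200,0])*2.3)
cv2.imwrite("pics/w5.png",cv2.resize(im[:,:,::-1],None,fx=2.3,fy=2.3,interpolation=cv2.INTER_CUBIC))
```

```text
X,Y rel axis in tool axes [-147.8    19.73] tip z 205.6575301995818 force tool [-0.06  0.15 -0.72] yaw 62.47376524797588 t 21.4
to key [50.76  0.06]
[289.43451451  93.11734949]
[265.71337923 346.35650513]
```

View pics/w5.png

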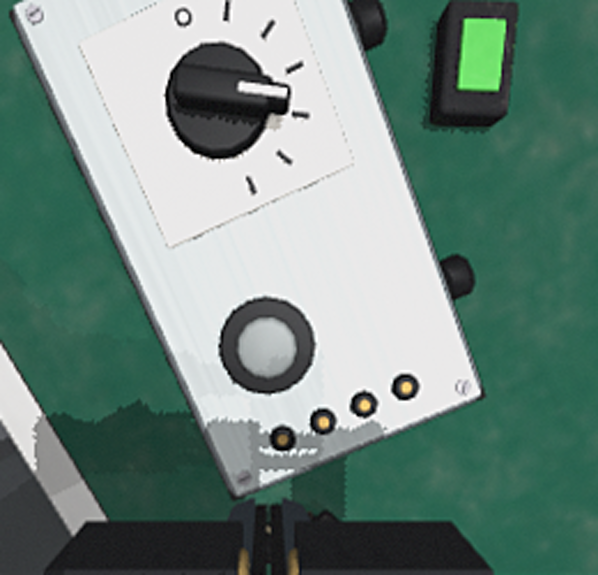

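The pointer is still at the 4th mark, with its tip at (289,93) as predicted. The key is back up at (266,346), and the tool is clear. I'll hand in.

```bash
python3 -c "
from bench import manip, eyes, finish_job
print(finish_job())"
```

```text
the job is handed in; nothing more can be done
None
```

The switch stands at the fourth mark, the test key was then pressed to its stop (peaking at about 41 N on the fingertip) and came back up, and the job is handed in with the arm clear.

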